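Ratchet the glaze tray up to its end stop

ROBOT

A 6-joint arm with a two-finger parallel gripper is mounted at the origin on the work surface. World frame = base frame: x ahead of the robot, y to its left, z up, the work surface at z = 0. Lengths are in m, angles in rad, forces in N, time in s.
With the tool pointing down it reaches from about 0.375 to 0.9 m from the base axis. Payload 3.1 kg.
Tool frame: the origin (TCP) lies midway between the tips of the shut fingers; the grasp point (between the pads) lies 19 mm behind it (manip.grasp_offset is the distance from the TCP to the grasp point, in m); z points along the fingers, y is the line along which they close (so a half turn about z gives the same grasp; the last joint's range is limited). The gripper opens to 85 mm and grips with 20 to 120 N. Pads are 22 mm wide; open, the fingers measure 114 mm over their backs; the gripper's body (76 mm by 85 mm) begins 54 mm behind the grasp point. The pads swing forward as they close: fully open they stand 13 mm farther back than shut.
Start: joints at [-1.3, 0.527, 1.433, -0, 1.181, -0.178], TCP at [0.271, -0.563, 0.231] pointing down, gripper open.
Joint ranges: [-3.08, 3.08], [-0.75, 2.2], [0.22, 2.44], [-1.43, 4.57], [0, 2.65], [-2.85, 2.85]. Speed limits (rad/s): [2.79, 2.79, 3.14, 3.14, 3.14, 3.14].

INTERFACE

Orientations are given as a unit quaternion [x, y, z, w].
In Python, from station import sensors, cams, order, manip gives the robot as it stands.
- The arm moves only by the tool move_arm, never from a script. Its argument "targets" is a list of rows, each an object of numbers: "dx", "dy", "dz": the shift along the world's x, y, z normalised to -1 to 1, where 1 is 25 mm; "rx", "ry", "rz": the turn, a rotation vector about the world's x, y, z normalised to -1 to 1, where 1 is 30 degrees. A call has exactly 10 rows; each row shifts and turns the commanded pose from where the row before left it; what a row does not reach is not made up. A row lasts 1/8 s, in which the tool goes at most 62.5 mm and 10.7 degrees, less where a joint would pass 70% of its speed; a pose out of reach is approached as far as the arm can. A call with a number of a shift or a turn outside -1 to 1 is refused whole. A call with a gripper value outside its range is refused whole. "claw" is the opening in per cent of the stroke, from 0 (shut) to 100 (fully open), set as the call begins (left out, the last holds). The fingers move at their own pace and stop on an object; "newtons" is the grip in N (left out, the last holds). Time passes only in rows, so rows that do not move let the fingers close, or fill a call up. It gives the time, the measured TCP pose, the force, the opening and the grip force at its end, in the units of the state.
- sensors.sense(): the state, without advancing time (a new reading comes with each control period).
- cams.snapshot(name): name is "side" or "top"; returns the picture (420x560x3 uint8, red, green, blue); there is no depth.
- cams.camera_model(name): a dict with "fx", "fy", "cx", "cy" (pixels), "extrinsics" (4x4, takes a point from world to camera coordinates). Camera axes: x right, y down, z forward; pixel columns grow to the right and rows downward; lengths in m; the calibration is good to about 2 mm. A picture is of the moment at which its call begins. camera_model takes no time and is no camera call.
- order.sign_off(): hands the job in; it is judged then, once.
The state is a dict: "t": time; "q": joint angles; "qd": joint speeds; "tau": joint torques, N m; "tcp_pos": TCP position; "tool_rot": TCP orientation; "force": force on the tool from outside, world axes, zero at the start; "ft_torque": the same for the moment, N m; "finger_gap": opening from 0.0 (shut) to 1.0 (fully open); "gripper_force": force on a finger pad.
Only numpy, scipy, OpenCV 4.12 (cv2) and the standard library are available. Lean on these libraries where they do the work, as an engineer would, in place of code of your own. Each camera call takes 0.05 s, during which the arm holds its last target. There are 200 camera calls.

TASK

The loaded tray has slack on its rails: swing the ratchet wrench back and forth on its spindle, over and over, so that the pusher drives the tray along until it is nipped firmly between pusher and end stop. Stop when you feel a clearly firmer push of about 13 N at the middle of the handle (ordinary driving takes about 6 N) and do not lean on it much harder. Touch only the wrench, keep the pots standing in the tray, leave the brush alone, then let go of the wrench.

Things in the scene. Friction and masses are not known exactly. Their poses are not given: they have to be found in the camera images.
- wrench (a joint): Swing of the ratchet wrench in rad about its vertical spindle. 0: the handle points along the -x axis of board; grows CLOCKWISE seen from above. Clockwise drives; counter-clockwise the pawl slips freely (drag under 2 N at the handle). The wrench stays where it is left. Two pins end the swing hard at -0.62 and +0.62: a push felt there is the pins, not the tray.
- wrench_axis (a point): Fixed point on the vertical spindle axis of the wrench, 85 mm above the table, at the mid-height of the handle. The ratchet has 16 steps a turn, so up to 0.4 rad of a driving stroke can be lost before it bites, with a brief jolt of up to 15 N. Each rad driven moves the pusher 14 mm; 2.7 to 4.6 rad in all are needed, so several strokes.
- wrench_grip (a point): Point in the middle of the handle's section, 150 mm from the spindle axis. The handle is a level steel bar 16 mm wide, 14 mm high, free from 75 to 203 mm from the axis, underside 78 mm above the table. Pushing here, plain driving takes 5 to 7 N; a nip of 30 N on the tray about 9 N, 75 N 13 N, 150 N 20 N. Let go, the nip eases to at most about 60 N and stays: a friction brake holds it.
- board: Plywood board 270 x 620 x 15 mm fixed on the table, carrying rails, pusher and wrench. Origin at table height under the spindle axis; +y is the direction in which pusher and tray travel. It reaches from y = -120 to +500 mm, x = -135 to +135 mm. The handle lies over its -x side, the robot's side. Two steel pins 92 mm high stand 65 mm from the axis, either side of the handle.
- pusher: Dark steel push block (70 x 18 x 30 mm) on a toothed rack, between spindle and tray; moves along the board's +y only, driven by the wrench. Its origin is on the spindle axis at table height at the start; its push face is 70 mm ahead (+y) of its origin, 32 to 62 mm above the table.
- tray: Wooden tray 190 x 240 x 34 mm, loose between aluminium rails; origin at the centre of its underside, 30 mm above the table. It starts 10 to 22 mm from the pusher. The end stop at the rails' far end (wood block, black rubber buffer) is screwed down anywhere in a 20 mm range, its position NOT reported: find the nip by feel. The buffer yields 1 mm per 20 N, up to 15 mm.
- bowl: Dark brown tea bowl on the tray, 110 mm wide, 68 mm high, 0.3 kg; origin at the centre of its foot, z up.
- cup: White porcelain sake cup on the tray, 52 mm wide, 45 mm high; origin at the centre of its foot, z up.
- dish: Small celadon dish on the tray, 84 mm wide, 20 mm high; origin at the centre of its foot, z up.
- brush: Flat brush with a bamboo handle, about 205 mm long, lying on the table beside the board's near (-y) end; origin on the table under its middle.
There are look-alikes about, which are no part of the job. There is more than one size of the cup; the job needs the largest.

How it is judged:
On the way:
1. the pusher, driven by the wrench, has started the tray moving (distance of tray from where it was at the start of the episode above 0.006 m), for 0.1 s.
At the end, for the whole second after the job is handed in: The tray stands still, nipped between pusher and end stop: the pusher bears on it with more than 30 N after the wrench is let go; bowl, cup and dish stand upright on the tray floor (tilt under 0.15 rad) (contact force between pusher and tray above 30 N and linear speed of tray below 0.005 m/s and angle between each of bowl, cup, dish's own z axis and vertical below 0.15 rad and z of bowl in the frame of tray between 0 and 0.02 m and z of cup in the frame of tray between 0 and 0.02 m and z of dish in the frame of tray between 0 and 0.02 m); the robot touches nothing.
It fails at once if the pusher is tightened with more than 180 N on the tray (contact force between pusher and tray above 180 N).
It fails at once if the robot touches the tray or the pusher instead of working the wrench (contact force between any of the arm, the fingers and tray above 0.5 N or contact force between any of the arm, the fingers and pusher above 0.5 N).
It fails at once if the robot touches a pot (contact force between any of the arm, the fingers and bowl above 0.5 N or contact force between any of the arm, the fingers and cup above 0.5 N or contact force between any of the arm, the fingers and dish above 0.5 N).
It fails at once if a pot tips over (angle between any of bowl, cup, dish's own z axis and vertical above 0.5 rad).
It fails at once if the brush is disturbed (distance of brush from where it was at the start of the episode above 0.02 m).
It also fails if it takes over 61 s, if anything falls off the work surface, if the arm or the gripper's body presses on something with over 40 N, if the wrist force passes 120 N, or if a joint passes its speed limit or range.

## Working session

There is one attempt and no reset: what is moved stays moved. The work goes in short steps, Python scripts to look and compute and a tool call to move; the robot and the scene stay as the last step left them, time stands still between calls to the robot, and variables do not carry over. Pictures are saved under pics/ and viewed, at most 10 in all, crops included, and the job is handed in when it is done.

Besides the shell and the picture viewer there is one more tool, called after "Request:" as name([rows], argument=value, ...), one row to a line, values as JSON. move_arm: Moves the arm, as the interface text tells. Scaled input: -1 to 1 covers 25 mm each way for a shift and 30 degrees each way for a turn. Its arguments: {"type":"object","properties":{"targets":{"type":"array"},"claw":{"type":"number"},"newtons":{"type":"number"}},"required":["targets"]}

```bash
mkdir -p pics
python3 - <<'E'
from station import sensors,cams,manip
import cv2
for n in("top","side"):
    cv2.imwrite(f"pics/{n}0.png",cams.snapshot(n)[:,:,::-1]); print(n,cams.camera_model(n))
print(sensors.sense()); print(manip.grasp_offset)
E
```

```text
top {'fx': 405.799999200695, 'fy': 405.799999200695, 'cx': 280.13676670379243, 'cy': 214.64613296842785, 'extrinsics': array([[-0.01570304, -0.99979817,  0.01253137, -0.09168411],
       [-0.99104854,  0.01390141, -0.13277627,  0.57015673],
       [ 0.13257527, -0.01450418, -0.99106681,  0.85945178],
       [ 0.        ,  0.        ,  0.        ,  1.        ]])}
side {'fx': 383.7134039205379, 'fy': 383.7134039205379, 'cx': 276.79901416026763, 'cy': 202.3659650368983, 'extrinsics': array([[ 0.7496201 , -0.66154562, -0.02066628, -0.4811662 ],
       [-0.42050113, -0.45190703, -0.78673937,  0.24586229],
       [ 0.51112475,  0.59844584, -0.61693927,  0.52295307],
       [ 0.        ,  0.        ,  0.        ,  1.        ]])}
{'t': 0.1, 'q': array([-1.30050127e+00,  5.28384457e-01,  1.43377878e+00, -4.95471896e-05,
        1.18141714e+00, -1.78543714e-01]), 'qd': array([-1.11848418e-03, -2.25120387e-03, -2.22389574e-03, -8.83721683e-05,
       -1.37692091e-03,  8.79313011e-05]), 'tau': array([-1.21362250e-04, -4.43304598e+01, -1.78586090e+01, -2.50733119e-04,
        3.85894353e-03, -1.41265201e-05]), 'tcp_pos': array([ 0.27101206, -0.56246034,  0.2304231 ]), 'tool_rot': array([ 9.74920902e-01,  2.22549426e-01, -6.84638173e-05, -9.91766107e-04]), 'force': array([ 0.69017958,  0.43459043, -0.31158064]), 'ft_torque': array([ 0.00627262,  0.00559277, -0.01476259]), 'gripper_force': 0.0, 'finger_gap': 1.0041295514707325}
0.0187
```

View pics/top0.png

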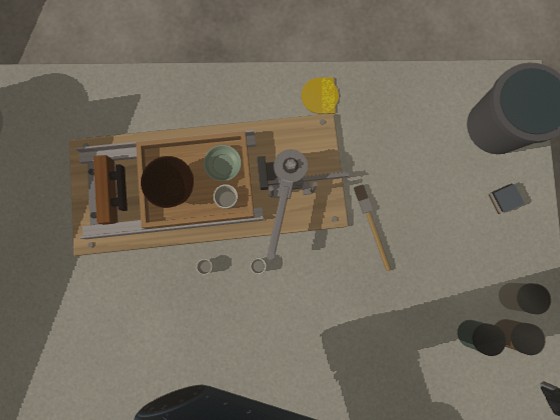

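View pics/side0.png

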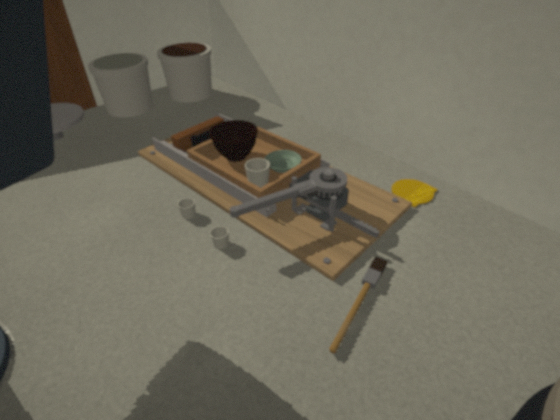

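The top view shows the wrench spindle at (290,165) and its handle end at (271,257). The tray is at (195,180), the stop at (105,188) and the brush at (375,228). Two small look-alike cups stand off the board at (205,267) and (259,267). The job's cup is in the tray at (225,196). The grey bar over the board is the only wrench-like thing; nearby bars are the rack (330,177) and the rails.

```bash
cat > h.py <<'E'
import numpy as np
from station import cams
def ray(n,u,v,z):
    c=cams.camera_model(n);T=c["extrinsics"];R=T[:3,:3];o=-R.T@T[:3,3]
    d=R.T@np.array([(u-c["cx"])/c["fx"],(v-c["cy"])/c["fy"],1]);return o+d*(z-o[2])/d[2]
def pix(n,p):
    c=cams.camera_model(n);T=c["extrinsics"];q=T[:3,:3]@np.array(p)+T[:3,3];return c["fx"]*q[0]/q[2]+c["cx"],c["fy"]*q[1]/q[2]+c["cy"]
E
python3 - <<'E'
from h import *
import cv2
im=cams.snapshot("top")[95:285,190:390]
cv2.imwrite("pics/c1.png",cv2.resize(im,None,fx=3,fy=3,interpolation=2)[:,:,::-1])
for n,u,v,z in[("top",290,165,.105),("top",271,257,.092),("top",282,195,.092),("top",347,226,.015),("top",74,254,.015),("top",337,114,.015),("top",69,141,.015),("top",259,267,.03),("side",233,211,.085),("side",327,175,.11)]:print(n,u,v,ray(n,u,v,z).round(4))
E
```

```text
top 290 165 [ 0.6639 -0.1214  0.105 ]
top 271 257 [ 0.4742 -0.0793  0.092 ]
top 282 195 [ 0.603  -0.1039  0.092 ]
top 347 226 [ 0.5438 -0.2517  0.015 ]
top 74 254 [0.4899 0.3602 0.015 ]
top 337 114 [ 0.809  -0.2381  0.015 ]
top 69 141 [0.7506 0.3851 0.015 ]
top 259 267 [ 0.4546 -0.0521  0.03  ]
side 233 211 [ 0.4739 -0.0781  0.085 ]
side 327 175 [ 0.6461 -0.1377  0.11  ]
```

View pics/c1.png

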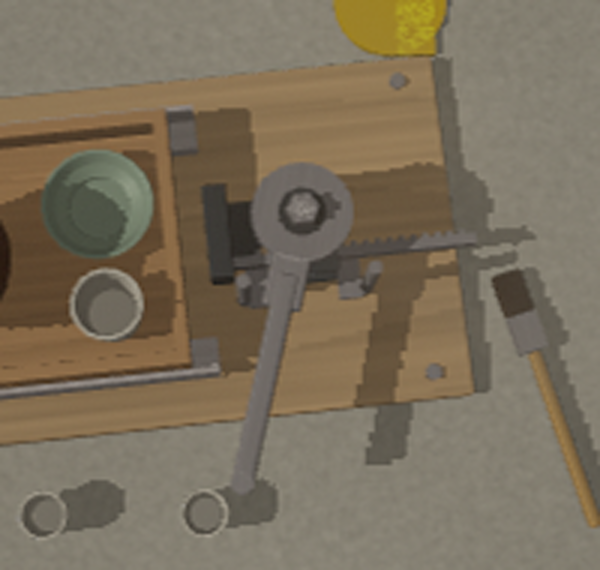

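The crop confirms the handle from the spindle head (302,208) to its free end (243,487), with a small look-alike cup below the end at (205,512). The handle angle is about +0.31, and the axis is near (0.665,-0.123). I'll go above the grip point.

Request:
move_arm([
  {"dx": 0.5, "dy": 0.95, "rz": -0.065},
  {"dx": 0.5, "dy": 0.95, "rz": -0.065},
  {"dx": 0.5, "dy": 0.95, "rz": -0.065},
  {"dx": 0.5, "dy": 0.95, "rz": -0.065},
  {"dx": 0.5, "dy": 0.95, "rz": -0.065},
  {"dx": 0.5, "dy": 0.95, "rz": -0.065},
  {"dx": 0.5, "dy": 0.95, "rz": -0.065},
  {"dx": 0.5, "dy": 0.95, "rz": -0.065},
  {"dx": 0.5, "dy": 0.95, "rz": -0.065},
  {"dx": 0.5, "dy": 0.95, "rz": -0.065},
], claw=50)

```text
schema error: expected keys dx, dy, dz, rx, ry, rz
```

Request:
move_arm([
  {"dx": 0.5, "dy": 0.95, "dz": -0.3, "rz": -0.065},
  {"dx": 0.5, "dy": 0.95, "dz": -0.3, "rz": -0.065},
  {"dx": 0.5, "dy": 0.95, "dz": -0.3, "rz": -0.065},
  {"dx": 0.5, "dy": 0.95, "dz": -0.3, "rz": -0.065},
  {"dx": 0.5, "dy": 0.95, "dz": -0.3, "rz": -0.065},
  {"dx": 0.5, "dy": 0.95, "dz": -0.3, "rz": -0.065},
  {"dx": 0.5, "dy": 0.95, "dz": -0.3, "rz": -0.065},
  {"dx": 0.5, "dy": 0.95, "dz": -0.3, "rz": -0.065},
  {"dx": 0.5, "dy": 0.95, "dz": -0.3, "rz": -0.065},
  {"dx": 0.5, "dy": 0.95, "dz": -0.3, "rz": -0.065},
])

```text
schema error: expected keys dx, dy, dz, rx, ry, rz
```

Run:
```python
from h import *
import cv2
a=cams.snapshot("top")[95:305,170:370];b=cams.snapshot("side")[130:340,160:360]
cv2.imwrite("pics/c2.png",cv2.resize(np.hstack([a,b]),None,fx=2,fy=2,interpolation=2)[:,:,::-1])
```

```text
(no output)
```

View pics/c2.png

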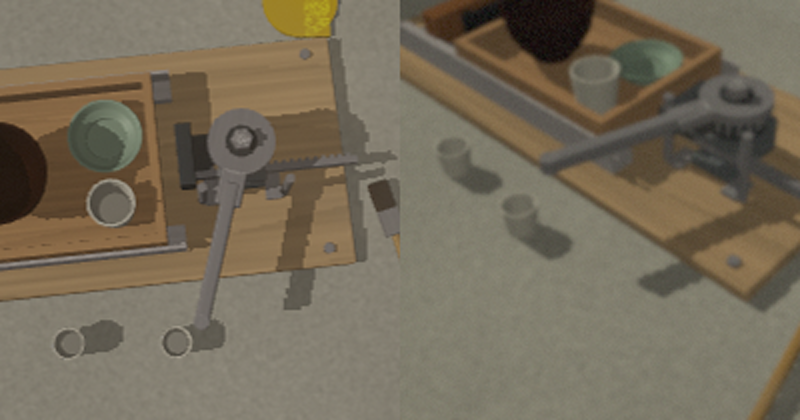

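The picture shows the arm hasn't moved, because all six keys are required in every row. Resending.

Request:
move_arm([
  {"dx": 0.5, "dy": 0.95, "dz": 0, "rx": 0, "ry": 0, "rz": -0.065},
  {"dx": 0.5, "dy": 0.95, "dz": 0, "rx": 0, "ry": 0, "rz": -0.065},
  {"dx": 0.5, "dy": 0.95, "dz": 0, "rx": 0, "ry": 0, "rz": -0.065},
  {"dx": 0.5, "dy": 0.95, "dz": 0, "rx": 0, "ry": 0, "rz": -0.065},
  {"dx": 0.5, "dy": 0.95, "dz": 0, "rx": 0, "ry": 0, "rz": -0.065},
  {"dx": 0.5, "dy": 0.95, "dz": 0, "rx": 0, "ry": 0, "rz": -0.065},
  {"dx": 0.5, "dy": 0.95, "dz": 0, "rx": 0, "ry": 0, "rz": -0.065},
  {"dx": 0.5, "dy": 0.95, "dz": 0, "rx": 0, "ry": 0, "rz": -0.065},
  {"dx": 0.5, "dy": 0.95, "dz": 0, "rx": 0, "ry": 0, "rz": -0.065},
  {"dx": 0.5, "dy": 0.95, "dz": 0, "rx": 0, "ry": 0, "rz": -0.065},
], claw=50)

```text
t: 1.5
tcp_pos: [0.3965, -0.3247, 0.2313]
tool_rot: [0.999, 0.054, 0.0, 0.0]
force: [0.8, 0.6, 0.7]
finger_gap: 0.499
gripper_force: 0.0
```

Request:
move_arm([
  {"dx": 0.5, "dy": 0.95, "dz": -0.3, "rx": 0, "ry": 0, "rz": -0.065},
  {"dx": 0.5, "dy": 0.95, "dz": -0.3, "rx": 0, "ry": 0, "rz": -0.065},
  {"dx": 0.5, "dy": 0.95, "dz": -0.3, "rx": 0, "ry": 0, "rz": -0.065},
  {"dx": 0.5, "dy": 0.95, "dz": -0.3, "rx": 0, "ry": 0, "rz": -0.065},
  {"dx": 0.5, "dy": 0.95, "dz": -0.3, "rx": 0, "ry": 0, "rz": -0.065},
  {"dx": 0.5, "dy": 0.95, "dz": -0.3, "rx": 0, "ry": 0, "rz": -0.065},
  {"dx": 0.5, "dy": 0.95, "dz": -0.3, "rx": 0, "ry": 0, "rz": -0.065},
  {"dx": 0.5, "dy": 0.95, "dz": -0.3, "rx": 0, "ry": 0, "rz": -0.065},
  {"dx": 0.5, "dy": 0.95, "dz": -0.3, "rx": 0, "ry": 0, "rz": -0.065},
  {"dx": 0.5, "dy": 0.95, "dz": -0.3, "rx": 0, "ry": 0, "rz": -0.065},
])

```text
t: 2.75
tcp_pos: [0.5217, -0.0873, 0.1561]
tool_rot: [0.993, -0.116, 0.0, 0.0]
force: [0.1, -0.8, -0.2]
finger_gap: 0.501
gripper_force: 0.0
```

Run:
```python
from h import *
import cv2
a=cams.snapshot("top")[95:305,170:370];b=cams.snapshot("side")[130:340,160:360]
cv2.imwrite("pics/c3.png",cv2.resize(np.hstack([a,b]),None,fx=2,fy=2,interpolation=2)[:,:,::-1])
```

```text
(no output)
```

View pics/c3.png

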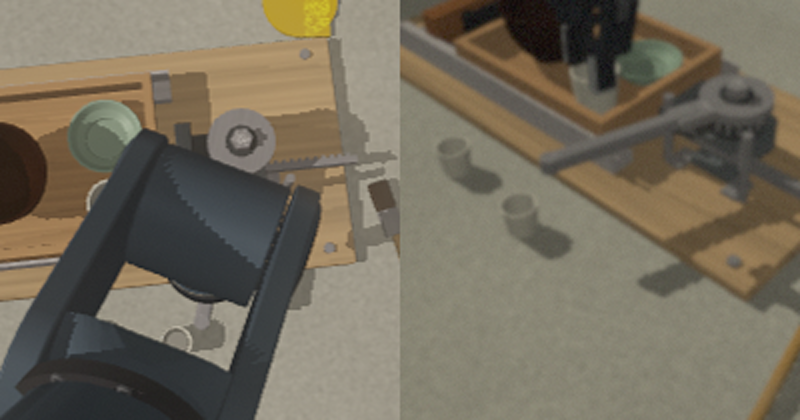

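The two fingers are over the handle, centred to within a few mm. Now lowering to straddle it.

Request:
move_arm([
  {"dx": 0, "dy": -0.1, "dz": -0.6, "rx": 0, "ry": 0, "rz": 0},
  {"dx": 0, "dy": 0, "dz": -0.6, "rx": 0, "ry": 0, "rz": 0},
  {"dx": 0, "dy": 0, "dz": -0.6, "rx": 0, "ry": 0, "rz": 0},
  {"dx": 0, "dy": 0, "dz": -0.6, "rx": 0, "ry": 0, "rz": 0},
  {"dx": 0, "dy": 0, "dz": -0.4, "rx": 0, "ry": 0, "rz": 0},
  {"dx": 0, "dy": 0, "dz": -0.3, "rx": 0, "ry": 0, "rz": 0},
  {"dx": 0, "dy": 0, "dz": -0.3, "rx": 0, "ry": 0, "rz": 0},
  {"dx": 0, "dy": 0, "dz": -0.2, "rx": 0, "ry": 0, "rz": 0},
  {"dx": 0, "dy": 0, "dz": 0, "rx": 0, "ry": 0, "rz": 0},
  {"dx": 0, "dy": 0, "dz": 0, "rx": 0, "ry": 0, "rz": 0},
])

```text
t: 4.1
tcp_pos: [0.5214, -0.0906, 0.0666]
tool_rot: [0.993, -0.116, 0.0, 0.0]
force: [-0.7, 0.2, 0.1]
finger_gap: 0.504
gripper_force: 0.0
```

Run:
```python
from h import *
import cv2
b=cams.snapshot("side")[150:290,200:380]
cv2.imwrite("pics/c4.png",cv2.resize(b,None,fx=4,fy=4,interpolation=2)[:,:,::-1])
# arc table: tcp centre for handle angle theta
for th in np.arange(-.6,.61,.1):
    p=th-.088; print(round(th,1),(.665-.15*np.cos(p)).round(4),(-.123+.15*np.sin(p)).round(4))
```

```text
-0.6 0.5491 -0.2182
-0.5 0.5402 -0.2062
-0.4 0.5325 -0.1933
-0.3 0.5261 -0.1798
-0.2 0.5212 -0.1656
-0.1 0.5176 -0.151
-0.0 0.5156 -0.1362
0.1 0.515 -0.1212
0.2 0.5159 -0.1062
0.3 0.5184 -0.0914
0.4 0.5222 -0.077
0.5 0.5276 -0.0629
0.6 0.5342 -0.0495
```

View pics/c4.png

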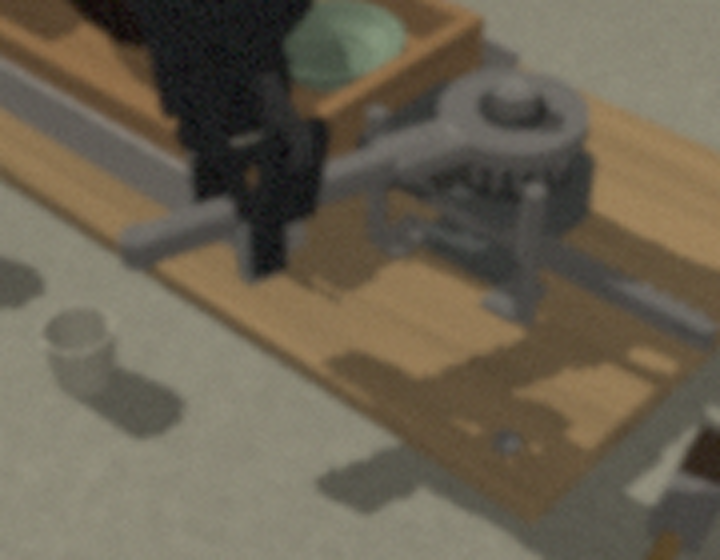

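The fingers straddle the bar, with the tips below its underside. I'll close to a small slack and make the first return stroke, keeping the jaws turned with the handle.

Request:
move_arm([
  {"dx": -0.09, "dy": -0.51, "dz": 0, "rx": 0, "ry": 0, "rz": 0.164},
  {"dx": -0.05, "dy": -0.51, "dz": 0, "rx": 0, "ry": 0, "rz": 0.164},
  {"dx": -0.01, "dy": -0.52, "dz": 0, "rx": 0, "ry": 0, "rz": 0.164},
  {"dx": 0.04, "dy": -0.52, "dz": 0, "rx": 0, "ry": 0, "rz": 0.164},
  {"dx": 0.08, "dy": -0.51, "dz": 0, "rx": 0, "ry": 0, "rz": 0.164},
  {"dx": 0.13, "dy": -0.5, "dz": 0, "rx": 0, "ry": 0, "rz": 0.164},
  {"dx": 0.17, "dy": -0.49, "dz": 0, "rx": 0, "ry": 0, "rz": 0.164},
  {"dx": 0.21, "dy": -0.47, "dz": 0, "rx": 0, "ry": 0, "rz": 0.164},
  {"dx": 0.25, "dy": -0.45, "dz": 0, "rx": 0, "ry": 0, "rz": 0.164},
  {"dx": 0.29, "dy": -0.43, "dz": 0, "rx": 0, "ry": 0, "rz": 0.164},
], claw=28, newtons=20)

```text
t: 5.4
tcp_pos: [0.5468, -0.2136, 0.0666]
tool_rot: [0.951, 0.31, 0.0, -0.0]
force: [-0.1, -0.1, -0.9]
finger_gap: 0.281
gripper_force: 0.4
```

Request:
move_arm([
  {"dx": -0.3, "dy": 0.45, "dz": 0, "rx": 0, "ry": 0, "rz": -0.172},
  {"dx": -0.26, "dy": 0.47, "dz": 0, "rx": 0, "ry": 0, "rz": -0.172},
  {"dx": -0.22, "dy": 0.5, "dz": 0, "rx": 0, "ry": 0, "rz": -0.172},
  {"dx": -0.17, "dy": 0.51, "dz": 0, "rx": 0, "ry": 0, "rz": -0.172},
  {"dx": -0.12, "dy": 0.52, "dz": 0, "rx": 0, "ry": 0, "rz": -0.172},
  {"dx": -0.08, "dy": 0.54, "dz": 0, "rx": 0, "ry": 0, "rz": -0.172},
  {"dx": -0.03, "dy": 0.54, "dz": 0, "rx": 0, "ry": 0, "rz": -0.172},
  {"dx": 0.02, "dy": 0.54, "dz": 0, "rx": 0, "ry": 0, "rz": -0.172},
  {"dx": 0.07, "dy": 0.54, "dz": 0, "rx": 0, "ry": 0, "rz": -0.172},
  {"dx": 0.12, "dy": 0.53, "dz": 0, "rx": 0, "ry": 0, "rz": -0.172},
])

```text
t: 6.65
tcp_pos: [0.5217, -0.0857, 0.0667]
tool_rot: [0.991, -0.137, -0.001, 0.001]
force: [-2.9, -5.3, 1.7]
finger_gap: 0.278
gripper_force: 2.8
```

Run:
```python
from h import *
import cv2
a=cams.snapshot("top")[95:295,60:360]
cv2.imwrite("pics/c5.png",cv2.resize(a,None,fx=2.6,fy=2.6,interpolation=2)[:,:,::-1])
```

```text
(no output)
```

View pics/c5.png

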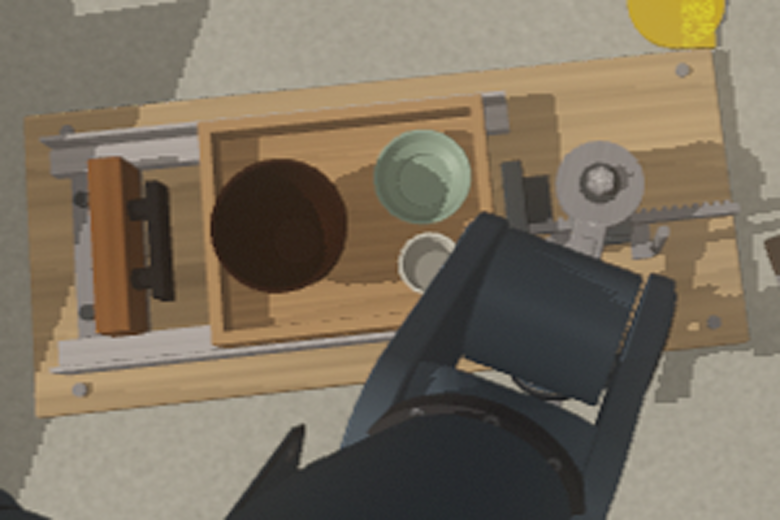

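The drive works at about 5.9 N, and the pusher has advanced. The buffer is at (160,240) and the tray edge at (205,230) in the crop. Next come repeated back and forward strokes.

Request:
move_arm([
  {"dx": -0.12, "dy": -0.53, "dz": 0, "rx": 0, "ry": 0, "rz": 0.172},
  {"dx": -0.07, "dy": -0.54, "dz": 0, "rx": 0, "ry": 0, "rz": 0.172},
  {"dx": -0.02, "dy": -0.54, "dz": 0, "rx": 0, "ry": 0, "rz": 0.172},
  {"dx": 0.03, "dy": -0.54, "dz": 0, "rx": 0, "ry": 0, "rz": 0.172},
  {"dx": 0.08, "dy": -0.54, "dz": 0, "rx": 0, "ry": 0, "rz": 0.172},
  {"dx": 0.12, "dy": -0.52, "dz": 0, "rx": 0, "ry": 0, "rz": 0.172},
  {"dx": 0.17, "dy": -0.51, "dz": 0, "rx": 0, "ry": 0, "rz": 0.172},
  {"dx": 0.22, "dy": -0.5, "dz": 0, "rx": 0, "ry": 0, "rz": 0.172},
  {"dx": 0.26, "dy": -0.47, "dz": 0, "rx": 0, "ry": 0, "rz": 0.172},
  {"dx": 0.3, "dy": -0.45, "dz": 0, "rx": 0, "ry": 0, "rz": 0.172},
])

```text
t: 7.95
tcp_pos: [0.5469, -0.2138, 0.0666]
tool_rot: [0.951, 0.31, 0.0, 0.0]
force: [0.1, 2.3, 1.1]
finger_gap: 0.279
gripper_force: 0.2
```

Request:
move_arm([
  {"dx": -0.3, "dy": 0.45, "dz": 0, "rx": 0, "ry": 0, "rz": -0.172},
  {"dx": -0.26, "dy": 0.47, "dz": 0, "rx": 0, "ry": 0, "rz": -0.172},
  {"dx": -0.22, "dy": 0.5, "dz": 0, "rx": 0, "ry": 0, "rz": -0.172},
  {"dx": -0.17, "dy": 0.51, "dz": 0, "rx": 0, "ry": 0, "rz": -0.172},
  {"dx": -0.12, "dy": 0.52, "dz": 0, "rx": 0, "ry": 0, "rz": -0.172},
  {"dx": -0.08, "dy": 0.54, "dz": 0, "rx": 0, "ry": 0, "rz": -0.172},
  {"dx": -0.03, "dy": 0.54, "dz": 0, "rx": 0, "ry": 0, "rz": -0.172},
  {"dx": 0.02, "dy": 0.54, "dz": 0, "rx": 0, "ry": 0, "rz": -0.172},
  {"dx": 0.07, "dy": 0.54, "dz": 0, "rx": 0, "ry": 0, "rz": -0.172},
  {"dx": 0.12, "dy": 0.53, "dz": 0, "rx": 0, "ry": 0, "rz": -0.172},
])

```text
t: 9.2
tcp_pos: [0.5218, -0.0858, 0.0668]
tool_rot: [0.991, -0.137, -0.0, 0.001]
force: [-4.0, -5.6, 2.8]
finger_gap: 0.283
gripper_force: 3.0
```

Run:
```python
from h import *
import cv2
a=cams.snapshot("top")[95:295,60:360]
cv2.imwrite("pics/c6.png",cv2.resize(a,None,fx=2.6,fy=2.6,interpolation=2)[:,:,::-1])
```

```text
(no output)
```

View pics/c6.png

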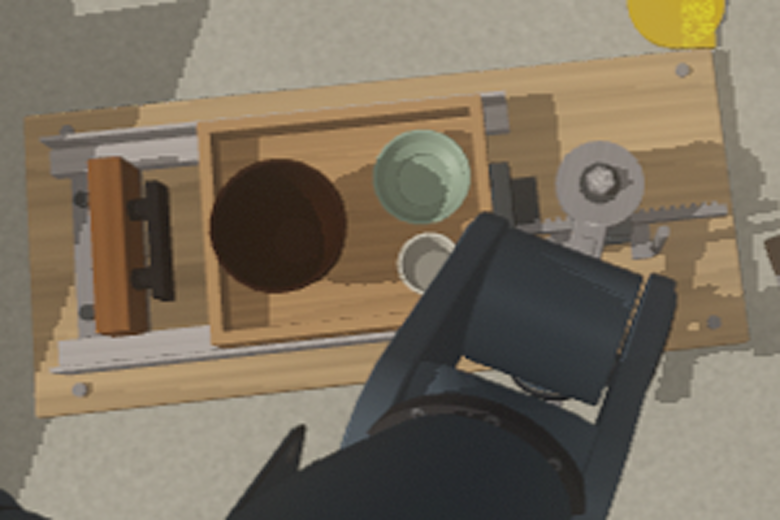

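The pusher has moved about 11 px to (500,192) and just touches the tray; the tray-to-buffer gap is about 30 mm. Two more full strokes are safe.

Request:
move_arm([
  {"dx": -0.12, "dy": -0.53, "dz": 0, "rx": 0, "ry": 0, "rz": 0.172},
  {"dx": -0.07, "dy": -0.54, "dz": 0, "rx": 0, "ry": 0, "rz": 0.172},
  {"dx": -0.02, "dy": -0.54, "dz": 0, "rx": 0, "ry": 0, "rz": 0.172},
  {"dx": 0.03, "dy": -0.54, "dz": 0, "rx": 0, "ry": 0, "rz": 0.172},
  {"dx": 0.08, "dy": -0.54, "dz": 0, "rx": 0, "ry": 0, "rz": 0.172},
  {"dx": 0.12, "dy": -0.52, "dz": 0, "rx": 0, "ry": 0, "rz": 0.172},
  {"dx": 0.17, "dy": -0.51, "dz": 0, "rx": 0, "ry": 0, "rz": 0.172},
  {"dx": 0.22, "dy": -0.5, "dz": 0, "rx": 0, "ry": 0, "rz": 0.172},
  {"dx": 0.26, "dy": -0.47, "dz": 0, "rx": 0, "ry": 0, "rz": 0.172},
  {"dx": 0.3, "dy": -0.45, "dz": 0, "rx": 0, "ry": 0, "rz": 0.172},
])

```text
t: 10.5
tcp_pos: [0.5469, -0.2139, 0.0665]
tool_rot: [0.951, 0.31, 0.0, -0.0]
force: [0.2, 0.4, -0.4]
finger_gap: 0.277
gripper_force: 0.0
```

Request:
move_arm([
  {"dx": -0.3, "dy": 0.45, "dz": 0, "rx": 0, "ry": 0, "rz": -0.172},
  {"dx": -0.26, "dy": 0.47, "dz": 0, "rx": 0, "ry": 0, "rz": -0.172},
  {"dx": -0.22, "dy": 0.5, "dz": 0, "rx": 0, "ry": 0, "rz": -0.172},
  {"dx": -0.17, "dy": 0.51, "dz": 0, "rx": 0, "ry": 0, "rz": -0.172},
  {"dx": -0.12, "dy": 0.52, "dz": 0, "rx": 0, "ry": 0, "rz": -0.172},
  {"dx": -0.08, "dy": 0.54, "dz": 0, "rx": 0, "ry": 0, "rz": -0.172},
  {"dx": -0.03, "dy": 0.54, "dz": 0, "rx": 0, "ry": 0, "rz": -0.172},
  {"dx": 0.02, "dy": 0.54, "dz": 0, "rx": 0, "ry": 0, "rz": -0.172},
  {"dx": 0.07, "dy": 0.54, "dz": 0, "rx": 0, "ry": 0, "rz": -0.172},
  {"dx": 0.12, "dy": 0.53, "dz": 0, "rx": 0, "ry": 0, "rz": -0.172},
])

```text
t: 11.75
tcp_pos: [0.5218, -0.0859, 0.0668]
tool_rot: [0.991, -0.136, -0.0, 0.001]
force: [-2.8, -5.6, 2.5]
finger_gap: 0.278
gripper_force: 3.0
```

Request:
move_arm([
  {"dx": -0.12, "dy": -0.53, "dz": 0, "rx": 0, "ry": 0, "rz": 0.172},
  {"dx": -0.07, "dy": -0.54, "dz": 0, "rx": 0, "ry": 0, "rz": 0.172},
  {"dx": -0.02, "dy": -0.54, "dz": 0, "rx": 0, "ry": 0, "rz": 0.172},
  {"dx": 0.03, "dy": -0.54, "dz": 0, "rx": 0, "ry": 0, "rz": 0.172},
  {"dx": 0.08, "dy": -0.54, "dz": 0, "rx": 0, "ry": 0, "rz": 0.172},
  {"dx": 0.12, "dy": -0.52, "dz": 0, "rx": 0, "ry": 0, "rz": 0.172},
  {"dx": 0.17, "dy": -0.51, "dz": 0, "rx": 0, "ry": 0, "rz": 0.172},
  {"dx": 0.22, "dy": -0.5, "dz": 0, "rx": 0, "ry": 0, "rz": 0.172},
  {"dx": 0.26, "dy": -0.47, "dz": 0, "rx": 0, "ry": 0, "rz": 0.172},
  {"dx": 0.3, "dy": -0.45, "dz": 0, "rx": 0, "ry": 0, "rz": 0.172},
])

```text
t: 13.0
tcp_pos: [0.5469, -0.2139, 0.0665]
tool_rot: [0.951, 0.31, 0.0, -0.0]
force: [-0.3, -0.5, 0.8]
finger_gap: 0.279
gripper_force: 0.0
```

Request:
move_arm([
  {"dx": -0.3, "dy": 0.45, "dz": 0, "rx": 0, "ry": 0, "rz": -0.172},
  {"dx": -0.26, "dy": 0.47, "dz": 0, "rx": 0, "ry": 0, "rz": -0.172},
  {"dx": -0.22, "dy": 0.5, "dz": 0, "rx": 0, "ry": 0, "rz": -0.172},
  {"dx": -0.17, "dy": 0.51, "dz": 0, "rx": 0, "ry": 0, "rz": -0.172},
  {"dx": -0.12, "dy": 0.52, "dz": 0, "rx": 0, "ry": 0, "rz": -0.172},
  {"dx": -0.08, "dy": 0.54, "dz": 0, "rx": 0, "ry": 0, "rz": -0.172},
  {"dx": -0.03, "dy": 0.54, "dz": 0, "rx": 0, "ry": 0, "rz": -0.172},
  {"dx": 0.02, "dy": 0.54, "dz": 0, "rx": 0, "ry": 0, "rz": -0.172},
  {"dx": 0.07, "dy": 0.54, "dz": 0, "rx": 0, "ry": 0, "rz": -0.172},
  {"dx": 0.12, "dy": 0.53, "dz": 0, "rx": 0, "ry": 0, "rz": -0.172},
])

```text
t: 14.25
tcp_pos: [0.5217, -0.0859, 0.0668]
tool_rot: [0.991, -0.136, -0.0, 0.001]
force: [-2.8, -5.1, 2.4]
finger_gap: 0.286
gripper_force: 3.0
```

Run:
```python
from h import *
import cv2
a=cams.snapshot("top")[95:295,60:360]
cv2.imwrite("pics/c7.png",cv2.resize(a,None,fx=2.6,fy=2.6,interpolation=2)[:,:,::-1])
```

```text
(no output)
```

View pics/c7.png

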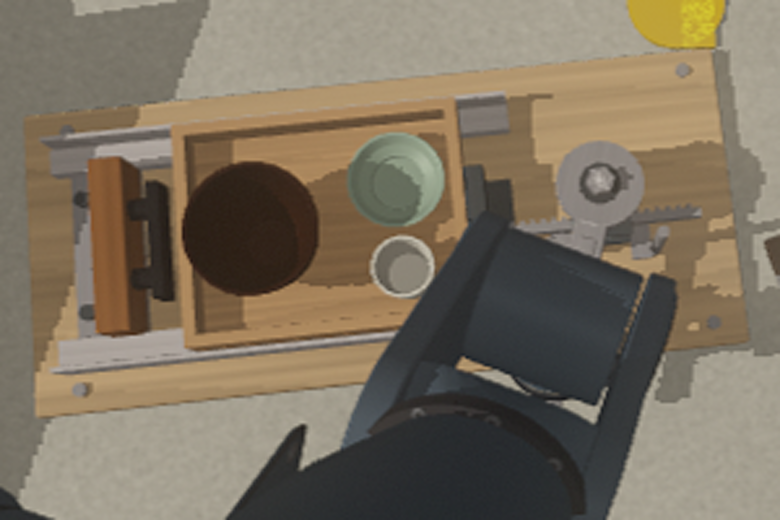

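The tray has moved about 26 px, with roughly 8 mm left to the buffer. I'll do the return, then a forward stroke in parts, reading the force each time.

Request:
move_arm([
  {"dx": -0.12, "dy": -0.53, "dz": 0, "rx": 0, "ry": 0, "rz": 0.172},
  {"dx": -0.07, "dy": -0.54, "dz": 0, "rx": 0, "ry": 0, "rz": 0.172},
  {"dx": -0.02, "dy": -0.54, "dz": 0, "rx": 0, "ry": 0, "rz": 0.172},
  {"dx": 0.03, "dy": -0.54, "dz": 0, "rx": 0, "ry": 0, "rz": 0.172},
  {"dx": 0.08, "dy": -0.54, "dz": 0, "rx": 0, "ry": 0, "rz": 0.172},
  {"dx": 0.12, "dy": -0.52, "dz": 0, "rx": 0, "ry": 0, "rz": 0.172},
  {"dx": 0.17, "dy": -0.51, "dz": 0, "rx": 0, "ry": 0, "rz": 0.172},
  {"dx": 0.22, "dy": -0.5, "dz": 0, "rx": 0, "ry": 0, "rz": 0.172},
  {"dx": 0.26, "dy": -0.47, "dz": 0, "rx": 0, "ry": 0, "rz": 0.172},
  {"dx": 0.3, "dy": -0.45, "dz": 0, "rx": 0, "ry": 0, "rz": 0.172},
])

```text
t: 15.55
tcp_pos: [0.547, -0.214, 0.0664]
tool_rot: [0.95, 0.311, 0.0, -0.0]
force: [0.3, 1.1, 0.2]
finger_gap: 0.281
gripper_force: 0.0
```

Request:
move_arm([
  {"dx": -0.15, "dy": 0.225, "dz": 0, "rx": 0, "ry": 0, "rz": -0.086},
  {"dx": -0.15, "dy": 0.225, "dz": 0, "rx": 0, "ry": 0, "rz": -0.086},
  {"dx": -0.13, "dy": 0.235, "dz": 0, "rx": 0, "ry": 0, "rz": -0.086},
  {"dx": -0.13, "dy": 0.235, "dz": 0, "rx": 0, "ry": 0, "rz": -0.086},
  {"dx": -0.11, "dy": 0.25, "dz": 0, "rx": 0, "ry": 0, "rz": -0.086},
  {"dx": -0.11, "dy": 0.25, "dz": 0, "rx": 0, "ry": 0, "rz": -0.086},
  {"dx": -0.085, "dy": 0.255, "dz": 0, "rx": 0, "ry": 0, "rz": -0.086},
  {"dx": -0.085, "dy": 0.255, "dz": 0, "rx": 0, "ry": 0, "rz": -0.086},
  {"dx": -0.06, "dy": 0.26, "dz": 0, "rx": 0, "ry": 0, "rz": -0.086},
  {"dx": -0.06, "dy": 0.26, "dz": 0, "rx": 0, "ry": 0, "rz": -0.086},
])

```text
t: 16.8
tcp_pos: [0.5203, -0.1544, 0.0666]
tool_rot: [0.996, 0.089, 0.001, 0.002]
force: [-2.3, -7.3, -0.9]
finger_gap: 0.274
gripper_force: 3.0
```

Request:
move_arm([
  {"dx": -0.04, "dy": 0.27, "dz": 0, "rx": 0, "ry": 0, "rz": -0.086},
  {"dx": -0.04, "dy": 0.27, "dz": 0, "rx": 0, "ry": 0, "rz": -0.086},
  {"dx": -0.015, "dy": 0.27, "dz": 0, "rx": 0, "ry": 0, "rz": -0.086},
  {"dx": -0.015, "dy": 0.27, "dz": 0, "rx": 0, "ry": 0, "rz": -0.086},
  {"dx": 0, "dy": 0, "dz": 0, "rx": 0, "ry": 0, "rz": 0},
  {"dx": 0, "dy": 0, "dz": 0, "rx": 0, "ry": 0, "rz": 0},
  {"dx": 0, "dy": 0, "dz": 0, "rx": 0, "ry": 0, "rz": 0},
  {"dx": 0, "dy": 0, "dz": 0, "rx": 0, "ry": 0, "rz": 0},
  {"dx": 0, "dy": 0, "dz": 0, "rx": 0, "ry": 0, "rz": 0},
  {"dx": 0, "dy": 0, "dz": 0, "rx": 0, "ry": 0, "rz": 0},
])

```text
t: 18.05
tcp_pos: [0.5168, -0.1266, 0.0665]
tool_rot: [1.0, -0.0, -0.0, 0.001]
force: [-3.2, -4.8, 0.9]
finger_gap: 0.276
gripper_force: 2.4
```

Request:
move_arm([
  {"dx": 0.0, "dy": 0.11, "dz": 0, "rx": 0, "ry": 0, "rz": -0.035},
  {"dx": 0.0, "dy": 0.11, "dz": 0, "rx": 0, "ry": 0, "rz": -0.035},
  {"dx": 0.0, "dy": 0.11, "dz": 0, "rx": 0, "ry": 0, "rz": -0.035},
  {"dx": 0.005, "dy": 0.11, "dz": 0, "rx": 0, "ry": 0, "rz": -0.035},
  {"dx": 0.005, "dy": 0.11, "dz": 0, "rx": 0, "ry": 0, "rz": -0.035},
  {"dx": 0.01, "dy": 0.11, "dz": 0, "rx": 0, "ry": 0, "rz": -0.035},
  {"dx": 0.01, "dy": 0.11, "dz": 0, "rx": 0, "ry": 0, "rz": -0.035},
  {"dx": 0.015, "dy": 0.11, "dz": 0, "rx": 0, "ry": 0, "rz": -0.035},
  {"dx": 0.015, "dy": 0.11, "dz": 0, "rx": 0, "ry": 0, "rz": -0.035},
  {"dx": 0.015, "dy": 0.11, "dz": 0, "rx": 0, "ry": 0, "rz": -0.035},
])

```text
t: 19.3
tcp_pos: [0.5188, -0.0991, 0.0666]
tool_rot: [0.996, -0.092, -0.0, 0.001]
force: [-2.5, -5.8, 1.4]
finger_gap: 0.28
gripper_force: 3.0
```

Request:
move_arm([
  {"dx": 0.02, "dy": 0.11, "dz": 0, "rx": 0, "ry": 0, "rz": -0.035},
  {"dx": 0.02, "dy": 0.11, "dz": 0, "rx": 0, "ry": 0, "rz": -0.035},
  {"dx": 0.025, "dy": 0.11, "dz": 0, "rx": 0, "ry": 0, "rz": -0.035},
  {"dx": 0.025, "dy": 0.11, "dz": 0, "rx": 0, "ry": 0, "rz": -0.035},
  {"dx": 0.03, "dy": 0.105, "dz": 0, "rx": 0, "ry": 0, "rz": -0.035},
  {"dx": 0.03, "dy": 0.105, "dz": 0, "rx": 0, "ry": 0, "rz": -0.035},
  {"dx": 0.035, "dy": 0.105, "dz": 0, "rx": 0, "ry": 0, "rz": -0.035},
  {"dx": 0.035, "dy": 0.105, "dz": 0, "rx": 0, "ry": 0, "rz": -0.035},
  {"dx": 0.04, "dy": 0.105, "dz": 0, "rx": 0, "ry": 0, "rz": -0.035},
  {"dx": 0.04, "dy": 0.105, "dz": 0, "rx": 0, "ry": 0, "rz": -0.035},
])

```text
t: 20.55
tcp_pos: [0.5257, -0.0721, 0.0665]
tool_rot: [0.983, -0.183, -0.001, 0.001]
force: [-3.4, -5.8, 1.3]
finger_gap: 0.282
gripper_force: 3.0
```

Request:
move_arm([
  {"dx": -0.17, "dy": -0.51, "dz": 0, "rx": 0, "ry": 0, "rz": 0.172},
  {"dx": -0.12, "dy": -0.53, "dz": 0, "rx": 0, "ry": 0, "rz": 0.172},
  {"dx": -0.07, "dy": -0.54, "dz": 0, "rx": 0, "ry": 0, "rz": 0.172},
  {"dx": -0.02, "dy": -0.54, "dz": 0, "rx": 0, "ry": 0, "rz": 0.172},
  {"dx": 0.02, "dy": -0.54, "dz": 0, "rx": 0, "ry": 0, "rz": 0.172},
  {"dx": 0.07, "dy": -0.54, "dz": 0, "rx": 0, "ry": 0, "rz": 0.172},
  {"dx": 0.12, "dy": -0.53, "dz": 0, "rx": 0, "ry": 0, "rz": 0.172},
  {"dx": 0.17, "dy": -0.51, "dz": 0, "rx": 0, "ry": 0, "rz": 0.172},
  {"dx": 0.21, "dy": -0.5, "dz": 0, "rx": 0, "ry": 0, "rz": 0.172},
  {"dx": 0.26, "dy": -0.47, "dz": 0, "rx": 0, "ry": 0, "rz": 0.172},
])

```text
t: 21.8
tcp_pos: [0.5385, -0.2017, 0.0664]
tool_rot: [0.964, 0.265, 0.0, -0.0]
force: [1.2, 0.3, -0.0]
finger_gap: 0.278
gripper_force: 0.0
```

Request:
move_arm([
  {"dx": -0.07, "dy": 0.12, "dz": 0, "rx": 0, "ry": 0, "rz": -0.045},
  {"dx": -0.07, "dy": 0.12, "dz": 0, "rx": 0, "ry": 0, "rz": -0.045},
  {"dx": -0.07, "dy": 0.12, "dz": 0, "rx": 0, "ry": 0, "rz": -0.045},
  {"dx": -0.06, "dy": 0.12, "dz": 0, "rx": 0, "ry": 0, "rz": -0.045},
  {"dx": -0.06, "dy": 0.12, "dz": 0, "rx": 0, "ry": 0, "rz": -0.045},
  {"dx": -0.06, "dy": 0.125, "dz": 0, "rx": 0, "ry": 0, "rz": -0.045},
  {"dx": -0.06, "dy": 0.125, "dz": 0, "rx": 0, "ry": 0, "rz": -0.045},
  {"dx": -0.05, "dy": 0.125, "dz": 0, "rx": 0, "ry": 0, "rz": -0.045},
  {"dx": -0.05, "dy": 0.125, "dz": 0, "rx": 0, "ry": 0, "rz": -0.045},
  {"dx": -0.05, "dy": 0.125, "dz": 0, "rx": 0, "ry": 0, "rz": -0.045},
])

```text
t: 23.05
tcp_pos: [0.5246, -0.1715, 0.0665]
tool_rot: [0.989, 0.146, 0.001, 0.001]
force: [1.9, -5.0, -4.1]
finger_gap: 0.28
gripper_force: 2.9
```

Request:
move_arm([
  {"dx": -0.03, "dy": 0.1, "dz": 0, "rx": 0, "ry": 0, "rz": -0.033},
  {"dx": -0.03, "dy": 0.1, "dz": 0, "rx": 0, "ry": 0, "rz": -0.033},
  {"dx": -0.03, "dy": 0.1, "dz": 0, "rx": 0, "ry": 0, "rz": -0.033},
  {"dx": -0.025, "dy": 0.1, "dz": 0, "rx": 0, "ry": 0, "rz": -0.033},
  {"dx": -0.025, "dy": 0.1, "dz": 0, "rx": 0, "ry": 0, "rz": -0.033},
  {"dx": -0.025, "dy": 0.1, "dz": 0, "rx": 0, "ry": 0, "rz": -0.033},
  {"dx": -0.02, "dy": 0.1, "dz": 0, "rx": 0, "ry": 0, "rz": -0.033},
  {"dx": -0.02, "dy": 0.1, "dz": 0, "rx": 0, "ry": 0, "rz": -0.033},
  {"dx": -0.015, "dy": 0.1, "dz": 0, "rx": 0, "ry": 0, "rz": -0.033},
  {"dx": -0.015, "dy": 0.1, "dz": 0, "rx": 0, "ry": 0, "rz": -0.033},
])

```text
t: 24.3
tcp_pos: [0.5186, -0.1473, 0.0664]
tool_rot: [0.998, 0.061, 0.001, 0.002]
force: [0.3, -8.9, -3.8]
finger_gap: 0.282
gripper_force: 4.2
```

Request:
move_arm([
  {"dx": -0.01, "dy": 0.06, "dz": 0, "rx": 0, "ry": 0, "rz": -0.02},
  {"dx": -0.01, "dy": 0.06, "dz": 0, "rx": 0, "ry": 0, "rz": -0.02},
  {"dx": -0.01, "dy": 0.06, "dz": 0, "rx": 0, "ry": 0, "rz": -0.02},
  {"dx": 0, "dy": 0.06, "dz": 0, "rx": 0, "ry": 0, "rz": -0.02},
  {"dx": 0, "dy": 0.06, "dz": 0, "rx": 0, "ry": 0, "rz": -0.02},
  {"dx": 0, "dy": 0.06, "dz": 0, "rx": 0, "ry": 0, "rz": -0.02},
  {"dx": 0, "dy": 0.06, "dz": 0, "rx": 0, "ry": 0, "rz": -0.02},
  {"dx": 0, "dy": 0.06, "dz": 0, "rx": 0, "ry": 0, "rz": -0.02},
  {"dx": 0, "dy": 0.06, "dz": 0, "rx": 0, "ry": 0, "rz": -0.02},
  {"dx": 0, "dy": 0.06, "dz": 0, "rx": 0, "ry": 0, "rz": -0.02},
])

```text
t: 25.55
tcp_pos: [0.517, -0.1325, 0.0664]
tool_rot: [1.0, 0.009, 0.0, 0.002]
force: [-1.4, -9.6, -2.0]
finger_gap: 0.282
gripper_force: 5.1
```

Request:
move_arm([
  {"dx": 0, "dy": 0.06, "dz": 0, "rx": 0, "ry": 0, "rz": -0.02},
  {"dx": 0, "dy": 0.06, "dz": 0, "rx": 0, "ry": 0, "rz": -0.02},
  {"dx": 0, "dy": 0.06, "dz": 0, "rx": 0, "ry": 0, "rz": -0.02},
  {"dx": 0, "dy": 0.06, "dz": 0, "rx": 0, "ry": 0, "rz": -0.02},
  {"dx": 0, "dy": 0.06, "dz": 0, "rx": 0, "ry": 0, "rz": -0.02},
  {"dx": 0, "dy": 0.06, "dz": 0, "rx": 0, "ry": 0, "rz": -0.02},
  {"dx": 0, "dy": 0.06, "dz": 0, "rx": 0, "ry": 0, "rz": -0.02},
  {"dx": 0, "dy": 0.06, "dz": 0, "rx": 0, "ry": 0, "rz": -0.02},
  {"dx": 0, "dy": 0.06, "dz": 0, "rx": 0, "ry": 0, "rz": -0.02},
  {"dx": 0, "dy": 0.06, "dz": 0, "rx": 0, "ry": 0, "rz": -0.02},
])

```text
t: 26.8
tcp_pos: [0.5168, -0.1179, 0.0664]
tool_rot: [0.999, -0.043, 0.0, 0.002]
force: [-1.7, -12.0, -2.8]
finger_gap: 0.279
gripper_force: 5.9
```

Request:
move_arm([
  {"dx": 0, "dy": 0.04, "dz": 0, "rx": 0, "ry": 0, "rz": -0.013},
  {"dx": 0, "dy": 0.04, "dz": 0, "rx": 0, "ry": 0, "rz": -0.013},
  {"dx": 0, "dy": 0.04, "dz": 0, "rx": 0, "ry": 0, "rz": -0.013},
  {"dx": 0, "dy": 0.04, "dz": 0, "rx": 0, "ry": 0, "rz": -0.013},
  {"dx": 0, "dy": 0.04, "dz": 0, "rx": 0, "ry": 0, "rz": -0.013},
  {"dx": 0, "dy": 0.04, "dz": 0, "rx": 0, "ry": 0, "rz": -0.013},
  {"dx": 0, "dy": 0.04, "dz": 0, "rx": 0, "ry": 0, "rz": -0.013},
  {"dx": 0, "dy": 0.04, "dz": 0, "rx": 0, "ry": 0, "rz": -0.013},
  {"dx": 0, "dy": 0.04, "dz": 0, "rx": 0, "ry": 0, "rz": -0.013},
  {"dx": 0, "dy": 0.04, "dz": 0, "rx": 0, "ry": 0, "rz": -0.013},
])

```text
t: 28.05
tcp_pos: [0.5175, -0.1084, 0.0664]
tool_rot: [0.997, -0.077, 0.001, 0.002]
force: [-1.3, -12.7, -3.5]
finger_gap: 0.283
gripper_force: 6.4
```

That is about 13 N of firm push. Now letting go: open a little, back off to centre, lift.

Request:
move_arm([
  {"dx": 0, "dy": -0.05, "dz": 0, "rx": 0, "ry": 0, "rz": 0},
  {"dx": 0, "dy": -0.05, "dz": 0, "rx": 0, "ry": 0, "rz": 0},
  {"dx": 0, "dy": -0.05, "dz": 0, "rx": 0, "ry": 0, "rz": 0},
  {"dx": 0, "dy": 0, "dz": 0, "rx": 0, "ry": 0, "rz": 0},
  {"dx": 0, "dy": 0, "dz": 0, "rx": 0, "ry": 0, "rz": 0},
  {"dx": 0, "dy": 0, "dz": 0, "rx": 0, "ry": 0, "rz": 0},
  {"dx": 0, "dy": 0, "dz": 0.1, "rx": 0, "ry": 0, "rz": 0},
  {"dx": 0, "dy": 0, "dz": 0.2, "rx": 0, "ry": 0, "rz": 0},
  {"dx": 0, "dy": 0, "dz": 0.3, "rx": 0, "ry": 0, "rz": 0},
  {"dx": 0, "dy": 0, "dz": 0.4, "rx": 0, "ry": 0, "rz": 0},
], claw=50)

```text
t: 29.3
tcp_pos: [0.5159, -0.1097, 0.091]
tool_rot: [0.997, -0.078, -0.001, 0.0]
force: [0.6, -1.2, -0.9]
finger_gap: 0.5
gripper_force: 0.0
```

Request:
move_arm([
  {"dx": 0, "dy": 0, "dz": 0.6, "rx": 0, "ry": 0, "rz": 0},
  {"dx": 0, "dy": 0, "dz": 0.6, "rx": 0, "ry": 0, "rz": 0},
  {"dx": 0, "dy": 0, "dz": 0.6, "rx": 0, "ry": 0, "rz": 0},
  {"dx": -0.5, "dy": -0.4, "dz": 0.6, "rx": 0, "ry": 0, "rz": 0},
  {"dx": -0.5, "dy": -0.4, "dz": 0.6, "rx": 0, "ry": 0, "rz": 0},
  {"dx": -0.5, "dy": -0.4, "dz": 0.4, "rx": 0, "ry": 0, "rz": 0},
  {"dx": -0.5, "dy": -0.4, "dz": 0.2, "rx": 0, "ry": 0, "rz": 0},
  {"dx": -0.3, "dy": -0.4, "dz": 0, "rx": 0, "ry": 0, "rz": 0},
  {"dx": 0, "dy": 0, "dz": 0, "rx": 0, "ry": 0, "rz": 0},
  {"dx": 0, "dy": 0, "dz": 0, "rx": 0, "ry": 0, "rz": 0},
])

```text
t: 30.55
tcp_pos: [0.4592, -0.1592, 0.1809]
tool_rot: [0.997, -0.078, -0.0, -0.0]
force: [-0.8, -0.2, 0.4]
finger_gap: 0.499
gripper_force: 0.0
```

Run:
```python
from h import *
import cv2
a=cams.snapshot("top")[95:295,60:360]
cv2.imwrite("pics/c8.png",cv2.resize(a,None,fx=2.6,fy=2.6,interpolation=2)[:,:,::-1])
```

```text
(no output)
```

View pics/c8.png

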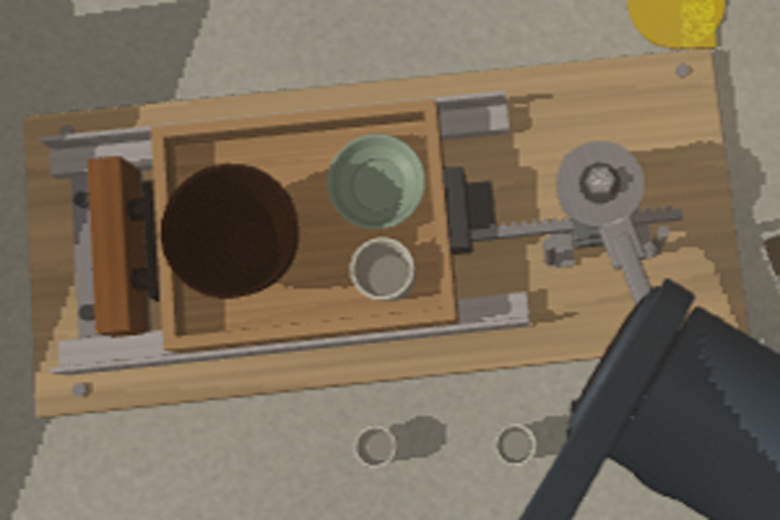

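The tray is nipped against the buffer: its edge at (158,230) covers the buffer, and the pusher sits on the tray at (452,210). The pots are upright. The handle has sprung back to about -0.3, so I'll check the nip by feel with shut fingers from the -y side.

Request:
move_arm([
  {"dx": 0.36, "dy": -0.24, "dz": 0, "rx": 0, "ry": 0, "rz": 0.152},
  {"dx": 0.36, "dy": -0.24, "dz": 0, "rx": 0, "ry": 0, "rz": 0.152},
  {"dx": 0.36, "dy": -0.24, "dz": 0, "rx": 0, "ry": 0, "rz": 0.152},
  {"dx": 0.36, "dy": -0.24, "dz": 0, "rx": 0, "ry": 0, "rz": 0.152},
  {"dx": 0.36, "dy": -0.24, "dz": 0, "rx": 0, "ry": 0, "rz": 0.152},
  {"dx": 0.36, "dy": -0.24, "dz": 0, "rx": 0, "ry": 0, "rz": 0.152},
  {"dx": 0.36, "dy": -0.24, "dz": 0, "rx": 0, "ry": 0, "rz": 0.152},
  {"dx": 0.36, "dy": -0.24, "dz": 0, "rx": 0, "ry": 0, "rz": 0.152},
  {"dx": 0.36, "dy": -0.24, "dz": 0, "rx": 0, "ry": 0, "rz": 0.152},
  {"dx": 0.36, "dy": -0.24, "dz": 0, "rx": 0, "ry": 0, "rz": 0.152},
], claw=0)

```text
t: 31.85
tcp_pos: [0.5497, -0.2187, 0.1808]
tool_rot: [0.949, 0.317, -0.0, -0.0]
force: [0.2, -0.2, 0.5]
finger_gap: -0.002
gripper_force: 0.0
```

Request:
move_arm([
  {"dx": 0, "dy": 0, "dz": -0.5, "rx": 0, "ry": 0, "rz": 0},
  {"dx": 0, "dy": 0, "dz": -0.5, "rx": 0, "ry": 0, "rz": 0},
  {"dx": 0, "dy": 0, "dz": -0.5, "rx": 0, "ry": 0, "rz": 0},
  {"dx": 0, "dy": 0, "dz": -0.5, "rx": 0, "ry": 0, "rz": 0},
  {"dx": 0, "dy": 0, "dz": -0.5, "rx": 0, "ry": 0, "rz": 0},
  {"dx": 0, "dy": 0, "dz": -0.5, "rx": 0, "ry": 0, "rz": 0},
  {"dx": 0, "dy": 0, "dz": -0.5, "rx": 0, "ry": 0, "rz": 0},
  {"dx": 0, "dy": 0, "dz": -0.5, "rx": 0, "ry": 0, "rz": 0},
  {"dx": 0, "dy": 0, "dz": -0.5, "rx": 0, "ry": 0, "rz": 0},
  {"dx": 0, "dy": 0, "dz": 0, "rx": 0, "ry": 0, "rz": 0},
])

```text
t: 33.1
tcp_pos: [0.5485, -0.2188, 0.0676]
tool_rot: [0.949, 0.315, -0.001, -0.001]
force: [0.1, -0.3, 0.4]
finger_gap: -0.003
gripper_force: 0.0
```

Request:
move_arm([
  {"dx": -0.11, "dy": 0.16, "dz": 0, "rx": 0, "ry": 0, "rz": -0.05},
  {"dx": -0.11, "dy": 0.16, "dz": 0, "rx": 0, "ry": 0, "rz": -0.05},
  {"dx": -0.11, "dy": 0.16, "dz": 0, "rx": 0, "ry": 0, "rz": -0.05},
  {"dx": -0.1, "dy": 0.16, "dz": 0, "rx": 0, "ry": 0, "rz": -0.05},
  {"dx": -0.1, "dy": 0.16, "dz": 0, "rx": 0, "ry": 0, "rz": -0.05},
  {"dx": 0, "dy": 0, "dz": 0, "rx": 0, "ry": 0, "rz": 0},
  {"dx": 0, "dy": 0, "dz": 0, "rx": 0, "ry": 0, "rz": 0},
  {"dx": 0, "dy": 0, "dz": 0, "rx": 0, "ry": 0, "rz": 0},
  {"dx": 0, "dy": 0, "dz": 0, "rx": 0, "ry": 0, "rz": 0},
  {"dx": 0, "dy": 0, "dz": 0, "rx": 0, "ry": 0, "rz": 0},
])

```text
t: 34.35
tcp_pos: [0.536, -0.1993, 0.0688]
tool_rot: [0.968, 0.252, 0.0, 0.0]
force: [-0.0, -0.1, 0.2]
finger_gap: -0.001
gripper_force: 0.0
```

Request:
move_arm([
  {"dx": -0.03, "dy": 0.06, "dz": 0, "rx": 0, "ry": 0, "rz": -0.02},
  {"dx": -0.03, "dy": 0.06, "dz": 0, "rx": 0, "ry": 0, "rz": -0.02},
  {"dx": -0.03, "dy": 0.06, "dz": 0, "rx": 0, "ry": 0, "rz": -0.02},
  {"dx": -0.03, "dy": 0.06, "dz": 0, "rx": 0, "ry": 0, "rz": -0.02},
  {"dx": -0.03, "dy": 0.06, "dz": 0, "rx": 0, "ry": 0, "rz": -0.02},
  {"dx": -0.02, "dy": 0.06, "dz": 0, "rx": 0, "ry": 0, "rz": -0.02},
  {"dx": -0.02, "dy": 0.06, "dz": 0, "rx": 0, "ry": 0, "rz": -0.02},
  {"dx": -0.02, "dy": 0.06, "dz": 0, "rx": 0, "ry": 0, "rz": -0.02},
  {"dx": -0.02, "dy": 0.06, "dz": 0, "rx": 0, "ry": 0, "rz": -0.02},
  {"dx": -0.02, "dy": 0.06, "dz": 0, "rx": 0, "ry": 0, "rz": -0.02},
])

```text
t: 35.6
tcp_pos: [0.5297, -0.1842, 0.0688]
tool_rot: [0.98, 0.201, 0.0, 0.0]
force: [-0.6, -0.6, 0.2]
finger_gap: -0.0
gripper_force: 0.2
```

Request:
move_arm([
  {"dx": -0.02, "dy": 0.06, "dz": 0, "rx": 0, "ry": 0, "rz": -0.02},
  {"dx": -0.02, "dy": 0.06, "dz": 0, "rx": 0, "ry": 0, "rz": -0.02},
  {"dx": -0.02, "dy": 0.06, "dz": 0, "rx": 0, "ry": 0, "rz": -0.02},
  {"dx": -0.02, "dy": 0.06, "dz": 0, "rx": 0, "ry": 0, "rz": -0.02},
  {"dx": -0.02, "dy": 0.06, "dz": 0, "rx": 0, "ry": 0, "rz": -0.02},
  {"dx": -0.02, "dy": 0.06, "dz": 0, "rx": 0, "ry": 0, "rz": -0.02},
  {"dx": -0.02, "dy": 0.06, "dz": 0, "rx": 0, "ry": 0, "rz": -0.02},
  {"dx": -0.02, "dy": 0.06, "dz": 0, "rx": 0, "ry": 0, "rz": -0.02},
  {"dx": -0.02, "dy": 0.06, "dz": 0, "rx": 0, "ry": 0, "rz": -0.02},
  {"dx": -0.02, "dy": 0.06, "dz": 0, "rx": 0, "ry": 0, "rz": -0.02},
])

```text
t: 36.85
tcp_pos: [0.5247, -0.1697, 0.0688]
tool_rot: [0.989, 0.149, -0.0, 0.0]
force: [-1.1, -5.0, 0.3]
finger_gap: 0.001
gripper_force: 2.4
```

Request:
move_arm([
  {"dx": -0.01, "dy": 0.04, "dz": 0, "rx": 0, "ry": 0, "rz": -0.013},
  {"dx": -0.01, "dy": 0.04, "dz": 0, "rx": 0, "ry": 0, "rz": -0.013},
  {"dx": -0.01, "dy": 0.04, "dz": 0, "rx": 0, "ry": 0, "rz": -0.013},
  {"dx": -0.01, "dy": 0.04, "dz": 0, "rx": 0, "ry": 0, "rz": -0.013},
  {"dx": -0.01, "dy": 0.04, "dz": 0, "rx": 0, "ry": 0, "rz": -0.013},
  {"dx": -0.01, "dy": 0.04, "dz": 0, "rx": 0, "ry": 0, "rz": -0.013},
  {"dx": -0.01, "dy": 0.04, "dz": 0, "rx": 0, "ry": 0, "rz": -0.013},
  {"dx": -0.01, "dy": 0.04, "dz": 0, "rx": 0, "ry": 0, "rz": -0.013},
  {"dx": -0.01, "dy": 0.04, "dz": 0, "rx": 0, "ry": 0, "rz": -0.013},
  {"dx": -0.01, "dy": 0.04, "dz": 0, "rx": 0, "ry": 0, "rz": -0.013},
])

```text
t: 38.1
tcp_pos: [0.5221, -0.1613, 0.0689]
tool_rot: [0.993, 0.116, -0.0, 0.002]
force: [-3.7, -9.8, -0.8]
finger_gap: -0.002
gripper_force: 4.9
```

Request:
move_arm([
  {"dx": -0.01, "dy": 0.04, "dz": 0, "rx": 0, "ry": 0, "rz": -0.013},
  {"dx": -0.01, "dy": 0.04, "dz": 0, "rx": 0, "ry": 0, "rz": -0.013},
  {"dx": -0.01, "dy": 0.04, "dz": 0, "rx": 0, "ry": 0, "rz": -0.013},
  {"dx": -0.01, "dy": 0.04, "dz": 0, "rx": 0, "ry": 0, "rz": -0.013},
  {"dx": -0.01, "dy": 0.04, "dz": 0, "rx": 0, "ry": 0, "rz": -0.013},
  {"dx": -0.01, "dy": 0.04, "dz": 0, "rx": 0, "ry": 0, "rz": -0.013},
  {"dx": -0.01, "dy": 0.04, "dz": 0, "rx": 0, "ry": 0, "rz": -0.013},
  {"dx": -0.01, "dy": 0.04, "dz": 0, "rx": 0, "ry": 0, "rz": -0.013},
  {"dx": -0.01, "dy": 0.04, "dz": 0, "rx": 0, "ry": 0, "rz": -0.013},
  {"dx": -0.01, "dy": 0.04, "dz": 0, "rx": 0, "ry": 0, "rz": -0.013},
])

```text
t: 39.35
tcp_pos: [0.5199, -0.152, 0.0689]
tool_rot: [0.997, 0.082, 0.0, 0.002]
force: [-3.8, -12.8, -1.0]
finger_gap: 0.001
gripper_force: 6.1
```

The push builds straight to 13 N, so the nip held. Backing off and lifting clear.

Request:
move_arm([
  {"dx": 0.04, "dy": -0.2, "dz": 0, "rx": 0, "ry": 0, "rz": 0},
  {"dx": 0.1, "dy": -0.4, "dz": 0, "rx": 0, "ry": 0, "rz": 0},
  {"dx": 0.1, "dy": -0.5, "dz": 0, "rx": 0, "ry": 0, "rz": 0},
  {"dx": 0.1, "dy": -0.5, "dz": 0, "rx": 0, "ry": 0, "rz": 0},
  {"dx": 0, "dy": -0.5, "dz": 0, "rx": 0, "ry": 0, "rz": 0},
  {"dx": 0, "dy": -0.4, "dz": 0, "rx": 0, "ry": 0, "rz": 0},
  {"dx": 0, "dy": 0, "dz": 0.5, "rx": 0, "ry": 0, "rz": 0},
  {"dx": 0, "dy": 0, "dz": 0.8, "rx": 0, "ry": 0, "rz": 0},
  {"dx": 0, "dy": 0, "dz": 0.8, "rx": 0, "ry": 0, "rz": 0},
  {"dx": 0, "dy": 0, "dz": 0.8, "rx": 0, "ry": 0, "rz": 0},
])

```text
t: 40.6
tcp_pos: [0.5281, -0.2111, 0.1427]
tool_rot: [0.997, 0.082, 0.0, -0.0]
force: [-0.1, -0.1, 0.2]
finger_gap: 0.0
gripper_force: 0.0
```

Request:
move_arm([
  {"dx": 0, "dy": 0, "dz": 0.8, "rx": 0, "ry": 0, "rz": 0},
  {"dx": 0, "dy": 0, "dz": 0.8, "rx": 0, "ry": 0, "rz": 0},
  {"dx": 0, "dy": 0, "dz": 0, "rx": 0, "ry": 0, "rz": 0},
  {"dx": 0, "dy": 0, "dz": 0, "rx": 0, "ry": 0, "rz": 0},
  {"dx": 0, "dy": 0, "dz": 0, "rx": 0, "ry": 0, "rz": 0},
  {"dx": 0, "dy": 0, "dz": 0, "rx": 0, "ry": 0, "rz": 0},
  {"dx": 0, "dy": 0, "dz": 0, "rx": 0, "ry": 0, "rz": 0},
  {"dx": 0, "dy": 0, "dz": 0, "rx": 0, "ry": 0, "rz": 0},
  {"dx": 0, "dy": 0, "dz": 0, "rx": 0, "ry": 0, "rz": 0},
  {"dx": 0, "dy": 0, "dz": 0, "rx": 0, "ry": 0, "rz": 0},
])

```text
t: 41.85
tcp_pos: [0.5282, -0.2117, 0.1813]
tool_rot: [0.997, 0.082, 0.0, 0.0]
force: [-0.3, 0.5, 0.8]
finger_gap: 0.002
gripper_force: 0.0
```

```bash
python3 -c "
from station import order,sensors
s=sensors.sense();print(s['t'],s['tcp_pos'],s['force']);print(order.sign_off())"
```

```text
41.85 [ 0.52820555 -0.21171061  0.1813404 ] [-0.28279753  0.50496698  0.75162964]
the job is handed in; nothing more can be done
None
```

I drove the tray against the end stop until the handle took about 13 N, let go of the wrench and handed the job in at 41.9 s; the sign-off gave no verdict, but the pots stood upright in the last picture, taken before a final push back up to 13 N.

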